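# Lock the measuring plug and draw the stuck setting ring off it

### The arm

A 7-joint arm with a two-finger parallel gripper is mounted at the origin on a cart in front of the work surface, level with it; the furniture and walls round the work are solid. World frame = base frame: x ahead of the robot, y to its left, z up, the work surface at z = 0. Lengths are in m, angles in rad, forces in N, time in s.
With the tool pointing down it reaches from about 0.425 to 0.875 m from the base axis. Payload 4.7 kg.
Tool frame: the origin (TCP) lies at the very end of the fingers, on their centre line; the grasp point (between the pads) lies 19 mm behind it; z points along the fingers, y is the line along which they close (so a half turn about z gives the same grasp; the last joint's range is limited). The gripper opens to 85 mm and grips with 20 to 120 N. Pads are 22 mm wide; open, the fingers measure 114 mm over their backs; the gripper's body (76 mm by 85 mm) begins 54 mm behind the grasp point. The pads swing forward as they close: fully open they stand 13 mm farther back than shut.
Start: joints at [-0.729, 0.321, -0.07, 1.45, 0.023, 1.371, -0.057], TCP at [0.479, 0.44, 0.231] pointing down, gripper open.
Joint ranges: [-2.86, 2.86], [-0.3, 2.09], [-1.38, 1.24], [0.06, 2.45], [-1.56, 4.7], [0.09, 2.05], [-2.69, 2.69]. Speed limits (rad/s): [2.57, 2.57, 3.14, 3.14, 3.14, 3.14, 3.14].

### API

Orientations are given as [roll, pitch, yaw] about the fixed x, y, z axes, in that order (R = Rz(yaw) Ry(pitch) Rx(roll)).
In Python, from station import status, imaging, robot gives the robot as it stands.
- The arm moves only by the shell command python3 -m jog 'ROWS' [OPENING] [FORCE]. ROWS is JSON, one flat list of numbers, 4 for each row, row after row: the shift along the tool's x, y, z in units of 40 mm (1.0 is 40 mm), then the turn about the tool's z in units of 8 degrees (1.0 is 8 degrees). A call has 1 to 8 rows; each row shifts and turns the commanded pose from where the row before left it, along the tool's axes as they then stand; what a row does not reach is not made up. A row lasts 1/8 s, in which the tool goes at most 62.5 mm and 10.7 degrees, less where a joint would pass 70% of its speed; a pose out of reach is approached as far as the arm can. A call is refused whole if a number of a shift passes 1 or a number of a turn 1, either way. A call with a gripper value outside its range is refused whole. OPENING is the opening, from 0 (shut) to 1 (fully open), set as the call begins (- or left out, the last holds). The fingers move at their own pace and stop on an object; FORCE is the grip in N (left out, the last holds). Time passes only in rows, so rows that do not move let the fingers close. It gives the time, the measured TCP pose, the force, the opening and the grip force at its end, in the units of the state.
- status.get_state(): the state, without advancing time (a new reading comes with each control period).
- imaging.snapshot(name): name is "scene" or "top" or "wrist"; returns a dict with "color" (480x640x3 uint8, blue, green, red), "fx", "fy", "cx", "cy" (pixels), "position" and "orientation" of the camera in the world. Camera axes: x right, y up, looking along -z (the intrinsics and any distortion apply to the point x, -y, -z); pixel columns grow to the right and rows downward; lengths in m; the calibration is good to about 2 mm. A picture is of the moment at which its call begins. There is no depth.
- robot.job_done(): hands the job in; it is judged then, once.
The state is a dict: "t": time; "qpos": joint angles; "joint_velocities": joint speeds; "joint_torque": joint torques, N m; "tool_pos": TCP position; "tool_rot": TCP orientation; "force": force on the tool from outside, world axes, zero at the start; "wrist_torque": the same for the moment, N m; "gripper_width": finger opening in m; "finger_force": force on a finger pad.
Only numpy, scipy, OpenCV 4.12 (cv2) and the standard library are available. Lean on these libraries where they do the work, as an engineer would, in place of code of your own. Each camera call takes 0.05 s, during which the arm holds its last target. There are 200 camera calls.

### The job

The setting ring is held tight on the measuring plug by the plug's sprung pads, and the plug stands loose in its lever chuck. Swing the chuck's lever fully over to its other stop so that the jaws lock the plug's foot, then draw the ring straight up off the plug without lifting the plug out of the chuck, and lay the ring flat in the round recess of its open wooden case without dropping it. Leave the chuck locked and the other things on the plate as they are.

Things in the scene. Friction and masses are not known exactly. Their poses are not given: they have to be found in the camera images.
- setting_ring: knurled plain steel ring gauge, 54 mm outside, 18 mm high, bore about 29 mm, 0.16 kg; origin at the centre of its underside, z up along its axis. It starts round the measuring plug, down on the plug's shoulder: underside 59 mm and top 77 mm above the plate, the plug's nose standing 21 mm out of it. Grip it across its knurled outside
- measuring_plug: steel plug upright in the chuck, 0.3 kg; origin at the centre of the underside of its foot flange (44 mm across, 6 mm thick) that rests on the chuck's top face, z up. Below: a 26 mm spigot, 14 mm into the chuck's socket, 1 mm of play. Above: 28 mm neck; 40 mm shoulder carrying the ring, its top at z = 25 mm; 26 mm measuring body; tapered nose, 18 mm across at its end (z = 64 mm)
- pads (a point): point on the plug's axis amid its three sprung brass pads, 36 mm above the flange's underside. They press on the ring's bore and hold it with about 5 to 8 N of drag, more than the plug weighs: pulled unlocked, the plug comes up with the ring. Locked, the ring slides off; the drag ends once it has risen about 20 mm
- chuck_seat (a point): centre of the chuck's top face, on its axis, 34 mm above the plate (x, y: the chuck's own directions, z up). The chuck is fixed: grey base 124 x 112 x 12 mm (x, y, z), round steel body 92 mm across, and on top three dark hook jaws (tops 48 mm above the plate, reaching to 44 mm from the axis) that slide in over the plug's flange as the lever turns
- lever (a joint): angle of the chuck's cam lever about the upright chuck axis, rad: 0 is open (jaws clear of the flange), 1.5 is the other stop (jaws 4.5 mm over the flange, 1 mm above it: locked). It grows anticlockwise seen from above; at 0 the lever points 150 degrees clockwise from the chuck's x axis. It turns stiffly (about 1.5 N at its post) and stays where it is left
- lever_knob (a point): top centre of the black upright handle post on the lever's end; the post is 16 mm across and 33 mm long, its top 65 mm above the plate, 88 mm from the chuck's axis; it moves with the lever
- case_recess (a point): centre of the floor of the round recess in the ring's wooden case, 14 mm above the plate (z up; x points to the lid). The case is fixed: a block 84 x 84 x 20 mm with a felt-floored recess 62 mm across and 6 mm deep; its lid, of the same size, lies folded open flat behind it on the x side
- loupe: bystander: black stand loupe, 42 mm across, 39 mm high, loose; origin at the centre of its underside
- flange_part: bystander: turned steel flange 70 mm across with a boss, 31 mm high, loose; origin at the centre of its underside. Close behind it stands the big solid monitor (0.27 m high, front at x = 0.61 m, from y = 0.19 to 0.49 m): keep the gripper and wrist clear of it
- gauge_block: bystander: steel gauge block 30 x 9 x 25 mm, standing loose; origin at the centre of its underside
Things that resemble listed ones, but are neither listed nor needed, are in the scene too. What is meant by the setting_ring is not black, and is the smaller of those in its own colour.

How it is judged:
On the way, in this order (a step that is already met when the one before it is completed fails the run):
1. the lever is swung over (1.3 rad or more) while the ring is still down on the plug's shoulder and the plug in the chuck (value of joint lever above 1.3 rad and z of setting_ring in the frame of measuring_plug below 0.03 m and z of measuring_plug in the frame of chuck_seat below 0.003 m), for 0.2 s.
2. the ring is drawn up off the plug's measuring body while the plug stays locked in the chuck (z of setting_ring in the frame of chuck_seat above 0.055 m and value of joint lever above 1.3 rad and z of measuring_plug in the frame of chuck_seat below 0.003 m), for 0.1 s.
At the end, for the whole second after the job is handed in: The ring lies at rest flat in the case's recess (centred within 6 mm, its underside within 3 mm of the recess floor, tilt under 0.06 rad), the plug stands in the chuck (within 4 mm of its seat, tilt under 0.08 rad) and the lever is at 1.3 rad or more (horizontal distance between setting_ring and case_recess below 0.006 m and z of setting_ring in the frame of case_recess between -0.003 and 0.003 m and angle between setting_ring's own z axis and vertical below 0.06 rad and linear speed of setting_ring below 0.02 m/s and value of joint lever above 1.3 rad and distance between measuring_plug and chuck_seat below 0.004 m and angle between measuring_plug's own z axis and vertical below 0.08 rad); the robot touches nothing.
It fails at once if the plug is lifted more than 4 mm out of the chuck (z of measuring_plug in the frame of chuck_seat above 0.004 m).
It fails at once if the ring is dropped: it moves faster than 0.5 m/s while the fingers do not touch it (linear speed of setting_ring above 0.5 m/s and contact force between the fingers and setting_ring below 0.05 N).
It fails at once if a bystander is moved more than 20 mm (distance of any of loupe, flange_part, gauge_block from where it was at the start of the episode above 0.02 m).
It also fails if it takes over 59 s, if anything falls off the work surface, if the arm or the gripper's body presses on something with over 40 N, if the wrist force passes 120 N, or if a joint passes its speed limit or range.

## Working session

There is one attempt and no reset: what is moved stays moved. The work goes in short steps, Python scripts to look and compute and a shell command to move; the robot and the scene stay as the last step left them, time stands still between calls to the robot, and variables do not carry over. Pictures are saved under pics/ and viewed, at most 13 in all, crops included, and the job is handed in when it is done.

```bash
ls; mkdir -p pics; cat > h.py <<'E'
import numpy as np, cv2
from scipy.spatial.transform import Rotation as R
from station import status, imaging, robot
def snap(n,f=None):
    s=imaging.snapshot(n)
    if f: cv2.imwrite('pics/'+f,s['color'])
    return s
def rot(o):
    o=np.array(o,float)
    if o.shape==(3,3): return o
    return R.from_euler('xyz',o).as_matrix() if o.size==3 else R.from_quat(o).as_matrix()
def ray(s,u,v):
    d=np.array([(u-s['cx'])/s['fx'],-(v-s['cy'])/s['fy'],-1.])
    return np.array(s['position']),rot(s['orientation'])@d
def onz(s,u,v,z):
    p,d=ray(s,u,v); return p+d*(z-p[2])/d[2]
def proj(s,P):
    c=rot(s['orientation']).T@(np.array(P)-s['position'])
    return s['cx']-s['fx']*c[0]/c[2], s['cy']+s['fy']*c[1]/c[2]
E
python3 - <<'E'
from h import *
for n in ('scene','top'):
    s=snap(n,n+'0.png'); print({k:v for k,v in s.items() if k!='color'})
print(status.get_state())
E
```

```text
pics
{'fx': 505.9410983452479, 'fy': 505.9410983452479, 'cx': 321.6701059834693, 'cy': 241.80380501771023, 'position': array([0.01240029, 0.82047519, 0.60989319]), 'orientation': array([ 1.07147576, -0.00672248, -2.64512776])}
{'fx': 463.83730473869656, 'fy': 463.83730473869656, 'cx': 320.9179993734731, 'cy': 238.5778453752734, 'position': array([ 0.34070061, -0.03763186,  0.90683267]), 'orientation': array([ 0.16619385, -0.01771144, -1.58811141])}
{'t': 0.1, 'qpos': array([-0.72887859,  0.3217541 , -0.0700756 ,  1.45155713,  0.02261544,
        1.37077364, -0.0568639 ]), 'joint_velocities': array([-1.62938287e-04, -2.51462694e-03, -1.72182689e-04, -1.39192372e-03,
       -2.56661205e-03,  1.62819515e-05,  2.63163777e-04]), 'joint_torque': array([-3.82182807e-04, -4.94871712e+01, -3.84437777e-01, -3.15205050e+01,
        1.28536965e-02,  7.45606521e-03,  1.85858352e-05]), 'tool_pos': array([0.47838782, 0.43935167, 0.23032733]), 'tool_rot': array([-3.13989056e+00,  1.09913012e-04,  2.31383348e+00]), 'force': array([0.0786663 , 0.71153123, 0.87923576]), 'wrist_torque': array([ 0.02124464, -0.01199367,  0.01078909]), 'finger_force': 0.0, 'gripper_width': 0.08530072702381482}
```

View pics/top0.png

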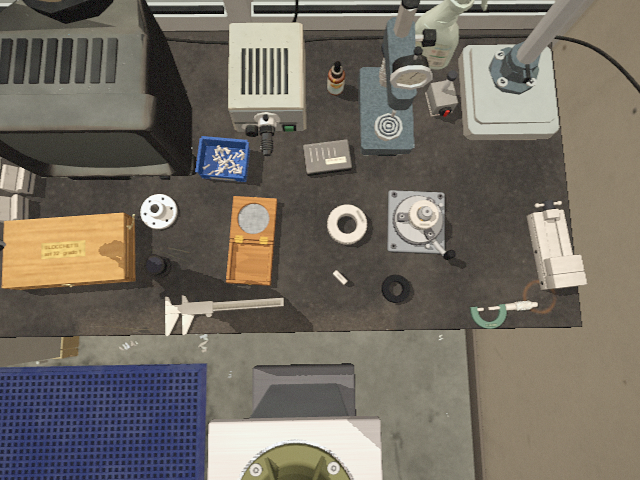

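View pics/scene0.png

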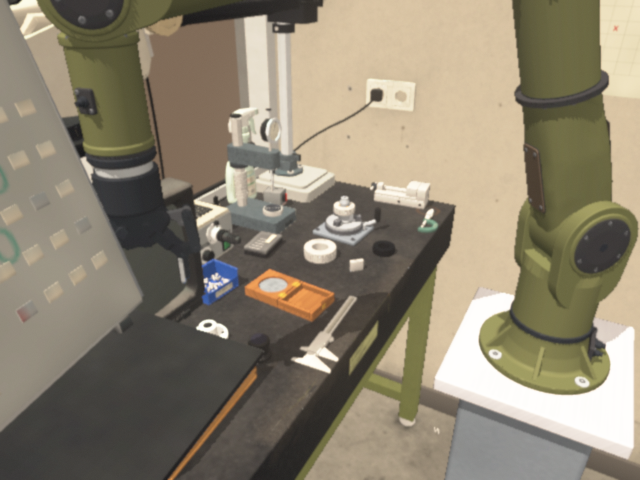

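Candidates for the ring: white steel ring on the plug (425,213), a larger steel ring lying loose (347,225), and a black ring (396,289). The description (on the plug, not black, smaller) gives the one at (425,213). The case recess is probably the grey disc at (257,217), and the lever knob is at (450,255). I'll check with a close crop.

```bash
python3 - <<'E'
from h import *
im=cv2.imread('pics/top0.png')
a=cv2.resize(im[180:270,380:470],(400,400),interpolation=cv2.INTER_CUBIC)
b=cv2.resize(im[190:290,210:310],(400,400),interpolation=cv2.INTER_CUBIC)
cv2.imwrite('pics/crop.png',np.hstack([a,b]))
s=snap('top')
for n,u,v,z in [('ringtop',425,213,.077),('knob',450,255,.065),('recess',257,217,.014)]: print(n,onz(s,u,v,z))
for n,x,y,w,h,z in [('recess',225,190,60,100,.014)]:
    pass
hsv=cv2.cvtColor(s['color'],cv2.COLOR_BGR2HSV)
# grey recess disc
m=((hsv[...,1]<60)&(hsv[...,2]>90)).astype(np.uint8); m[:, :232]=0; m[:,275:]=0; m[:198]=0; m[240:]=0
c=max(cv2.findContours(m,0,1)[0],key=cv2.contourArea); print('disc',cv2.fitEllipse(c)); 
# base of chuck
g=cv2.cvtColor(s['color'],cv2.COLOR_BGR2GRAY)
m=(g>85).astype(np.uint8); m[:,:380]=0; m[:,460:]=0; m[:182]=0; m[270:]=0
c=max(cv2.findContours(m,0,1)[0],key=cv2.contourArea); print('base',cv2.minAreaRect(c))
E
```

```text
ringtop [ 0.52457989 -0.2469577   0.077     ]
knob [ 0.44763295 -0.29183225  0.065     ]
recess [0.53492467 0.06866747 0.014     ]
disc ((253.08384704589844, 218.33998107910156), (28.820924758911133, 30.464162826538086), 69.2972640991211)
base ((413.569091796875, 228.43739318847656), (81.8646011352539, 62.06062698364258), 88.99491119384766)
```

View pics/crop.png

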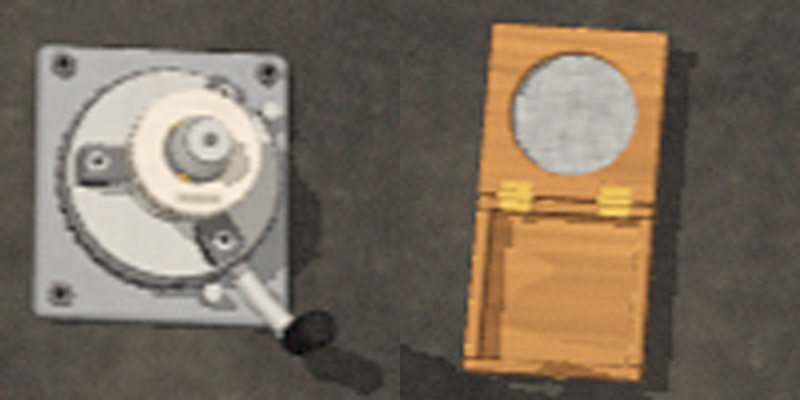

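Crop: the smaller steel ring sits on the plug, centred near (424,215). The nose end is at about (427,211). The lever knob at about (450,255) points down-right, so the chuck's x is roughly world +x. The felt recess is at (253.3,218.3) with the lid on the robot side. The base move comes first.

```bash
python3 -m jog '[-1,-1,0,0,-1,-1,0,0,-1,-1,0,0,-1,-1,0,0,-1,-1,0,0,-1,-1,0,0,-1,-1,0,0,-1,-1,0,0]' 0.4; python3 -m jog '[-1,-1,0,0,-1,-1,0,0,-1,-1,0,0,-1,-1,0,0,-1,-1,0,0,0,0,0,1,0,0,0,1,0,0,0,1]';python3 -m jog '[0,0,0,1,0,0,0,1,0,0,0,1,0,0,0,1,0,0,0,1,0,0,0,1,0,0,0,1,0,0,0,1]'
python3 -m jog '[0,0,0,1,0,0,0,0.8,0,0,0,0,0,0,0,0]'
python3 - <<'E'
from h import *
s=snap('wrist','w1.png'); print({k:v for k,v in s.items() if k!='color'})
for n,u,v,z in [('ringtop',424.1,215.1,.077),('nose',427.3,211.1,.098),('knob',450.2,254.7,.065),('recess',253.3,218.3,.014)]:
    t=snap('top') if n=='ringtop' else t
    print(n,onz(t,u,v,z))
print(status.get_state())
E
```

```text
t: 1.15
tool_pos: [0.4591, -0.0142, 0.2313]
tool_rot: [3.141, 0.0, 2.314]
force: [1.9, 0.5, 0.4]
gripper_width: 0.0338
finger_force: 0.0
t: 2.15
tool_pos: [0.4473, -0.2951, 0.231]
tool_rot: [-3.141, -0.0, 1.89]
force: [0.1, 0.4, 0.7]
gripper_width: 0.0341
finger_force: 0.0
t: 3.15
tool_pos: [0.4474, -0.2949, 0.2311]
tool_rot: [-3.141, 0.0, 0.773]
force: [-0.7, -0.2, 0.2]
gripper_width: 0.034
finger_force: 0.0
t: 3.65
tool_pos: [0.4475, -0.2949, 0.2312]
tool_rot: [-3.141, 0.0, 0.529]
force: [0.8, 1.0, 0.1]
gripper_width: 0.0339
finger_force: 0.0
{'fx': 339.882710170753, 'fy': 339.882710170753, 'cx': 319.4795658206045, 'cy': 240.23594115344537, 'position': array([ 0.51616758, -0.25452195,  0.37406072]), 'orientation': array([-3.18545082e-01, -1.94239498e-05, -1.04225113e+00])}
ringtop [ 0.52065586 -0.2450817   0.077     ]
nose [ 0.52335689 -0.24599336  0.098     ]
knob [ 0.44818307 -0.29223728  0.065     ]
recess [0.53241625 0.07589272 0.014     ]
{'t': 3.75, 'qpos': array([-0.10527476,  0.07860611,  0.67794467,  1.75628093, -0.05089026,
        1.32440472, -0.45953447]), 'joint_velocities': array([ 0.00067045, -0.00233194,  0.00106899, -0.00028699, -0.00212795,
        0.00045182, -0.00594784]), 'joint_torque': array([-1.42613525e-02, -2.78433305e+01,  1.61400788e+00, -3.10783517e+01,
        1.17164312e-02,  2.53156068e-03,  1.26188950e-02]), 'tool_pos': array([ 0.44749188, -0.29499146,  0.23127171]), 'tool_rot': array([-3.14150268e+00, -4.57171390e-05,  5.27676733e-01]), 'force': array([0.13022561, 0.44013342, 0.1512571 ]), 'wrist_torque': array([-0.01342238, -0.02419953, -0.00527574]), 'finger_force': 0.0, 'gripper_width': 0.034024504596227065}
```

View pics/w1.png

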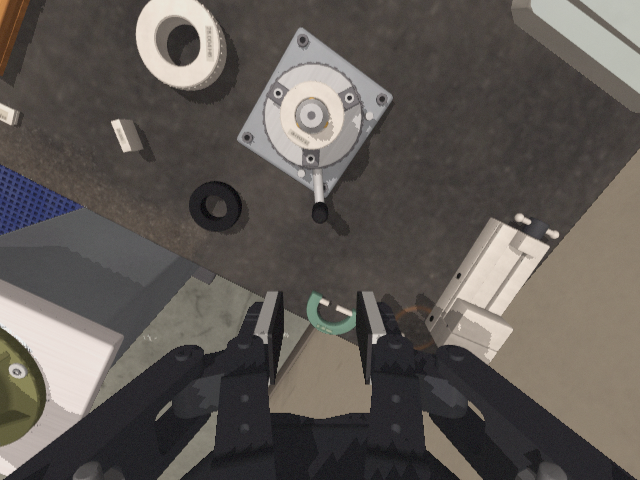

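Wrist view: nose end at about (311,115), ring top centre at (311,114), knob top at (320,212), and the lever points toward the gripper as planned. Next I triangulate from this view.

```bash
python3 - <<'E'
from h import *
s=snap('wrist')
for n,u,v,z in [('nose',311.5,115,.098),('ring',312,114.5,.077),('knob',320,212,.065)]: print(n,onz(s,u,v,z))
for u,v in [(301,28),(392,98),(329,193),(237,137)]: print(onz(s,u,v,.012))
E
```

```text
nose [ 0.52141176 -0.2445805   0.098     ]
ring [ 0.52234765 -0.24398024  0.077     ]
knob [ 0.45237033 -0.29244256  0.065     ]
[ 0.58404096 -0.1952262   0.012     ]
[ 0.57665276 -0.30219103  0.012     ]
[ 0.46432681 -0.29673972  0.012     ]
[ 0.46649432 -0.18630058  0.012     ]
```

```bash
python3 -m jog '[0.07,0,1,0,0,0,1,0,0,0,1,0,0,0,1,0,0,0,0.7,0,0,0,0,0]'; python3 -m jog '[0.02,0.31,0,-1,0.02,0.31,0,-1,0.02,0.31,0,-1,0,0,0,0]'
python3 - <<'E'
from h import *
s=snap('wrist','w2.png')
E
```

```text
t: 4.55
tool_pos: [0.4482, -0.2927, 0.0414]
tool_rot: [-3.138, 0.003, 0.527]
force: [-1.2, -0.0, -0.6]
gripper_width: 0.0342
finger_force: 0.0
t: 5.05
tool_pos: [0.476, -0.3221, 0.0449]
tool_rot: [3.139, -0.0, 0.944]
force: [-0.5, 0.2, 0.4]
gripper_width: 0.0339
finger_force: 0.0
```

View pics/w2.png

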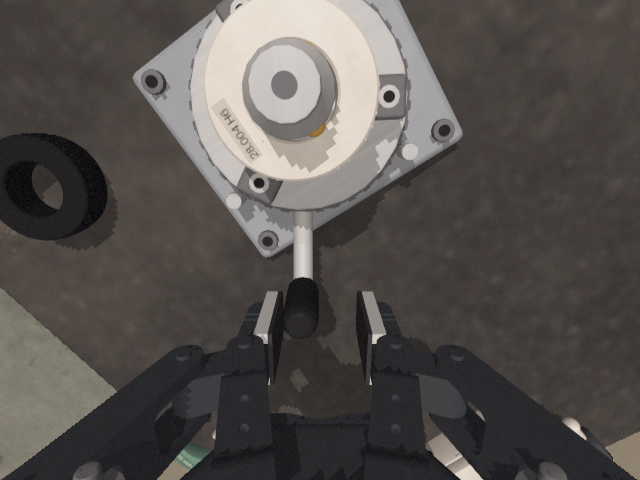

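The knob (302,300) is between the fingers with the left pad pushing it, and the lever is following. Continuing along the arc.

```bash
python3 -m jog '[0.02,0.31,0,-1,0.02,0.31,0,-1,0.02,0.31,0,-1,0.02,0.31,0,-1,0.02,0.31,0,-1,0.02,0.31,0,-1,0,0,0,0]'; python3 -m jog '[0.02,0.31,0,-1,0.01,0.15,0,-0.5,0,0,0,0,0,0,0,0]';
python3 - <<'E'
from h import *
p=np.array(status.get_state()['tool_pos'])[:2]-[.5222,-.245]; print(np.hypot(*p),np.degrees(np.arctan2(p[1],p[0])))
E
```

```text
t: 5.98
tool_pos: [0.5462, -0.3362, 0.044]
tool_rot: [3.141, 0.001, 1.781]
force: [-0.2, -0.9, -0.3]
gripper_width: 0.0341
finger_force: 0.0
t: 6.48
tool_pos: [0.5627, -0.3309, 0.0437]
tool_rot: [3.141, 0.001, 1.989]
force: [1.0, 0.3, -0.6]
gripper_width: 0.0343
finger_force: 0.0
0.09495213059220897 -64.75087586398983
```

```bash
python3 -m jog '[0.03,0.15,0,-0.5,0.01,0.15,0,-0.5,0,0,0,0]'; python3 -m jog '[0,0.08,0,0,0,0,0,0]'; python3 -m jog '[0,0.08,0,0,0,0,0,0]'; python3 - <<'E'
from h import *
s=snap('wrist','w3.png'); print(status.get_state()['wrist_torque'])
E
```

```text
t: 6.85
tool_pos: [0.568, -0.3269, 0.0434]
tool_rot: [-3.134, -0.003, 2.128]
force: [-9.5, -2.1, 5.0]
gripper_width: 0.0342
finger_force: 4.5
t: 7.1
tool_pos: [0.5681, -0.3268, 0.0433]
tool_rot: [-3.13, -0.004, 2.126]
force: [-14.0, -3.4, 8.3]
gripper_width: 0.0343
finger_force: 6.9
t: 7.35
tool_pos: [0.5683, -0.3268, 0.0432]
tool_rot: [-3.126, -0.005, 2.124]
force: [-18.7, -5.3, 9.5]
gripper_width: 0.0346
finger_force: 9.3
[-1.04586298  4.15143856  0.08565792]
```

View pics/w3.png

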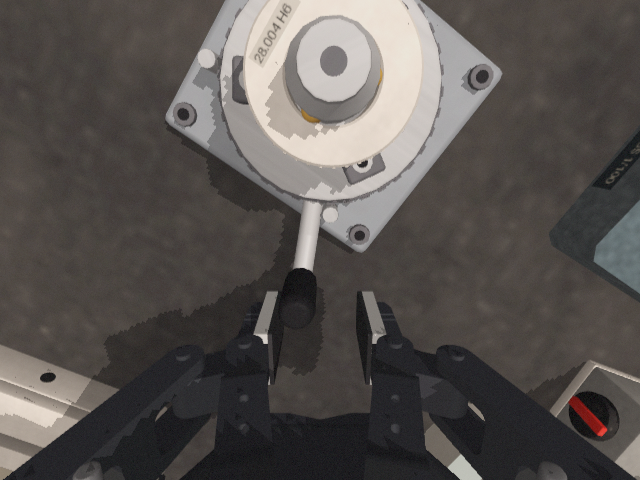

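Locked: the lever is against its stop pin (330,215), the jaws have moved in, and the force rose at the stop. Back off, rise, and move over the ring.

```bash
python3 -m jog '[0,-0.45,0,0,0,0,0,0,0,0,-1,0,0,0,-1,0,0,0,-1,0,0,0,-0.7,0]'; python3 -m jog '[0.8,0.1,0,0,0.8,0.1,0,0,0.7,0.1,0,0,0,0,0,1,0,0,0,1,0,0,0,1,0,0,0,1,0,0,0,0.3]' 1;  python3 -m jog '[0,0,0,0,0,0,0,0]'
python3 - <<'E'
from h import *
s=snap('wrist','w4.png')
st=status.get_state();print(st['tool_pos'],st['tool_rot'],st['gripper_width'],s['position'])
for P in [(.5222,-.245,.098),(.5222,-.245,.077)]: print(proj(s,P))
E
```

```text
t: 8.15
tool_pos: [0.5651, -0.3291, 0.1939]
tool_rot: [3.139, 0.002, 2.133]
force: [-0.2, 0.7, -0.4]
gripper_width: 0.0343
finger_force: 0.0
t: 9.15
tool_pos: [0.5256, -0.2445, 0.1917]
tool_rot: [3.14, -0.001, 1.531]
force: [0.1, 0.5, 0.1]
gripper_width: 0.0854
finger_force: 0.0
t: 9.4
tool_pos: [0.5249, -0.2451, 0.1915]
tool_rot: [3.141, -0.0, 1.533]
force: [0.2, -0.1, -0.1]
gripper_width: 0.0857
finger_force: 0.0
[ 0.52480518 -0.24532782  0.19143242] [ 3.14101477e+00 -1.69423053e-04  1.53292426e+00] 0.08549618161789786 [ 0.52725512 -0.16506425  0.33433354]
(np.float64(316.6577954895278), np.float64(243.1567304434811))
(np.float64(316.86479125204005), np.float64(234.65700755932028))
```

View pics/w4.png

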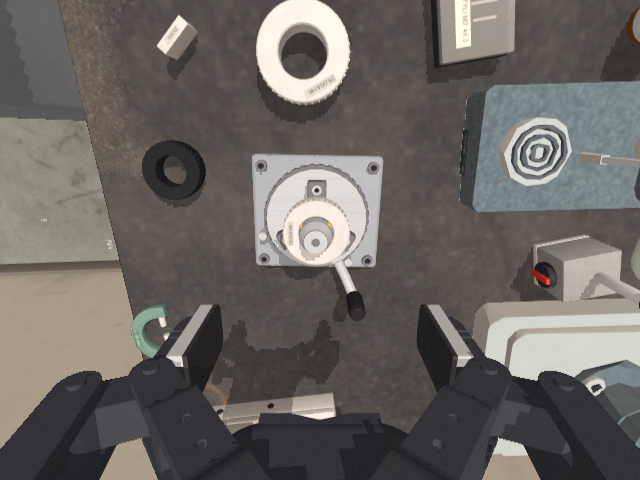

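The nose at (316,242) agrees with the predicted (316.7,243.2), so only 2.6 mm of correction is needed. The ring is clear between the open fingers, so I descend and grip.

```bash
python3 -m jog '[0,-0.065,0.8,0,0,0,0.9,0,0,0,0.9,0,0,0,0.9,0,0,0,0,0,0,0,0,0]'; python3 -m jog '[0,0,0,0,0,0,0,0,0,0,0,0,0,0,0,0,0,0,0,0,0,0,0,0]' 0.3 60
```

```text
t: 10.2
tool_pos: [0.5228, -0.2461, 0.0527]
tool_rot: [3.14, 0.001, 1.532]
force: [0.2, -0.5, 0.9]
gripper_width: 0.0849
finger_force: 0.0
t: 10.95
tool_pos: [0.5225, -0.246, 0.053]
tool_rot: [3.14, 0.0, 1.532]
force: [-2.5, 0.8, 7.1]
gripper_width: 0.0517
finger_force: 62.2
```

```bash
python3 -m jog '[0,0,-0.1,0,0,0,-0.1,0,0,0,-0.1,0,0,0,0,0]'; python3 -m jog '[0,0,-0.15,0,0,0,-0.15,0,0,0,-0.15,0,0,0,-0.15,0,0,0,0,0]'; python3 -m jog '[0,0,-0.2,0,0,0,-0.2,0,0,0,-0.2,0,0,0,-0.2,0,0,0,0,0]'
python3 - <<'E'
from h import *
s=snap('wrist','w5.png')
E
```

```text
t: 11.45
tool_pos: [0.5212, -0.2451, 0.0631]
tool_rot: [-3.14, -0.001, 1.532]
force: [0.6, 1.7, -10.3]
gripper_width: 0.0515
finger_force: 65.5
t: 12.08
tool_pos: [0.5227, -0.2462, 0.0889]
tool_rot: [3.139, 0.001, 1.532]
force: [1.0, 0.1, -1.6]
gripper_width: 0.0516
finger_force: 66.4
t: 12.7
tool_pos: [0.5224, -0.2459, 0.1203]
tool_rot: [3.14, 0.0, 1.532]
force: [0.6, 0.5, -1.2]
gripper_width: 0.0514
finger_force: 66.4
```

View pics/w5.png

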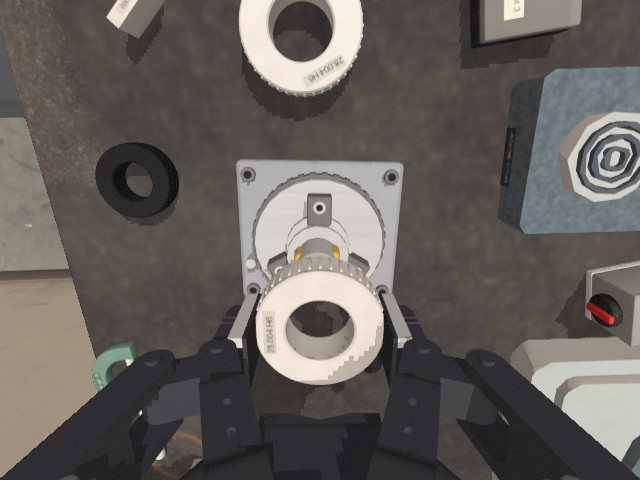

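The ring is off the plug: its top centre is at (320,328), the pads are still gripping, and the plug sits locked below at (318,245). The tips reach about to the ring's underside, so they would meet the case rim. I'll set the ring on the clear plate between the big ring and the case and regrip it higher.

```bash
python3 -m jog '[0.9,0,0,0,0.95,0,0,0,0.95,0,0,0,0.95,0,0,0,0.95,0,0,0,0.95,0,0,0,0,0,0,0]'; python3 -m jog '[0,0,0.8,0,0,0,0.8,0,0,0,0.7,0,0,0,0.4,0,0,0,0,0,0,0,0,0]';
python3 - <<'E'
from h import *
s=snap('wrist','w6.png'); t=snap('top','top6.png')
a=s['color'][:, :]; b=t['color'][150:300,210:360]
cv2.imwrite('pics/m6.png',np.hstack([cv2.resize(a,(500,375)),cv2.resize(b,(300,300))[:300].repeat(1,0) if 0 else cv2.copyMakeBorder(cv2.resize(b,(300,300)),0,75,0,0,0)]))
for y in (.028,-.019,-.066): print(proj(t,(.53,y,0)))
E
```

```text
t: 13.62
tool_pos: [0.5304, -0.0156, 0.1189]
tool_rot: [-3.141, -0.002, 1.538]
force: [-0.3, -1.0, -2.1]
gripper_width: 0.0516
finger_force: 66.4
t: 14.38
tool_pos: [0.5316, -0.0201, 0.0123]
tool_rot: [3.14, -0.0, 1.532]
force: [-0.5, 1.2, -1.3]
gripper_width: 0.0516
finger_force: 66.4
(np.float64(278.2798670847136), np.float64(220.63370776310194))
(np.float64(301.8827722304825), np.float64(220.31886869935693))
(np.float64(325.4369730904251), np.float64(220.00467930189896))
```

View pics/m6.png

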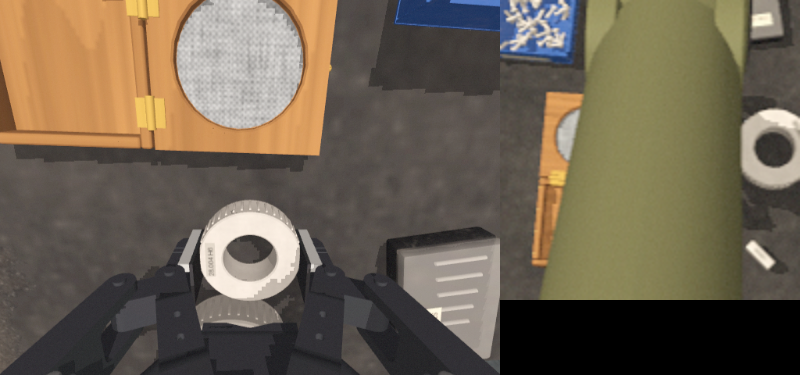

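The ring is held level over clear plate (ring at (249,252) in the left pane), and the recess is just ahead. Lower gently until it touches.

```bash
python3 -m jog '[0,0,0.15,0,0,0,0.15,0,0,0,0,0]'; python3 -m jog '[0,0,0.1,0,0,0,0,0]'; python3 -m jog '[0,0,0.06,0,0,0,0,0]'; python3 -m jog '[0,0,0.05,0,0,0,0,0]'
```

```text
t: 14.85
tool_pos: [0.53, -0.0198, -0.0013]
tool_rot: [-3.14, 0.0, 1.532]
force: [-0.5, -0.1, -1.2]
gripper_width: 0.0513
finger_force: 66.4
t: 15.1
tool_pos: [0.5309, -0.0198, -0.0031]
tool_rot: [-3.142, -0.0, 1.532]
force: [-4.7, 0.2, 12.0]
gripper_width: 0.0514
finger_force: 73.6
t: 15.35
tool_pos: [0.531, -0.0198, -0.0032]
tool_rot: [-3.141, -0.001, 1.532]
force: [-11.2, 1.1, 28.7]
gripper_width: 0.0514
finger_force: 83.8
t: 15.6
tool_pos: [0.531, -0.0198, -0.0033]
tool_rot: [-3.141, -0.001, 1.532]
force: [-17.5, 0.7, 46.1]
gripper_width: 0.0515
finger_force: 92.3
```

```bash
python3 -m jog '[0,0,-0.13,0,0,0,0,0]'; python3 -m jog '[0,0,0,0,0,0,0,0,0,0,-0.1,0,0,0,-0.17,0,0,0,0,0,0,0,0,0]' 0.85;  python3 -m jog '[0,0,0,0,0,0,0,0,0,0,0,0,0,0,0,0]'
```

```text
t: 15.85
tool_pos: [0.5316, -0.0198, -0.003]
tool_rot: [3.139, -0.0, 1.532]
force: [-0.8, -0.1, 9.2]
gripper_width: 0.0514
finger_force: 72.1
t: 16.6
tool_pos: [0.5307, -0.0198, 0.0071]
tool_rot: [3.141, -0.0, 1.532]
force: [-0.3, 0.4, -0.1]
gripper_width: 0.0728
finger_force: 0.0
t: 17.1
tool_pos: [0.5306, -0.0198, 0.0069]
tool_rot: [3.142, -0.0, 1.532]
force: [0.4, 0.1, -0.2]
gripper_width: 0.0726
finger_force: 0.0
```

Regrip at this height, then lift.

```bash
python3 -m jog '[0,0,0,0,0,0,0,0,0,0,0,0,0,0,0,0,0,0,0,0,0,0,0,0]' 0.3 50; python3 -m jog '[0,0,-0.3,0,0,0,-0.5,0,0,0,-0.5,0,0,0,-0.5,0,0,0,0,0,0,0,0,0]'
python3 - <<'E'
from h import *
s=snap('wrist','w7.png'); cv2.imwrite('pics/w7.png',s['color'])
g=cv2.cvtColor(s['color'],cv2.COLOR_BGR2HSV)
m=((g[...,1]<50)&(g[...,2]>110)).astype(np.uint8); m[200:]=0; m[:,:200]=0; m[:,420:]=0
c=max(cv2.findContours(m,0,1)[0],key=cv2.contourArea); e=cv2.fitEllipse(c); print(e,onz(s,*e[0],.014))
E
```

```text
t: 17.85
tool_pos: [0.531, -0.0198, 0.0074]
tool_rot: [3.141, -0.0, 1.532]
force: [-0.1, -0.9, 5.1]
gripper_width: 0.0509
finger_force: 52.7
t: 18.6
tool_pos: [0.5299, -0.0198, 0.0782]
tool_rot: [-3.14, 0.0, 1.532]
force: [0.6, -0.2, -0.5]
gripper_width: 0.051
finger_force: 52.5
((313.9891662597656, 94.77406311035156), (107.10966491699219, 116.03023529052734), 178.0832977294922) [0.52982771 0.07832365 0.014     ]
```

View pics/w7.png

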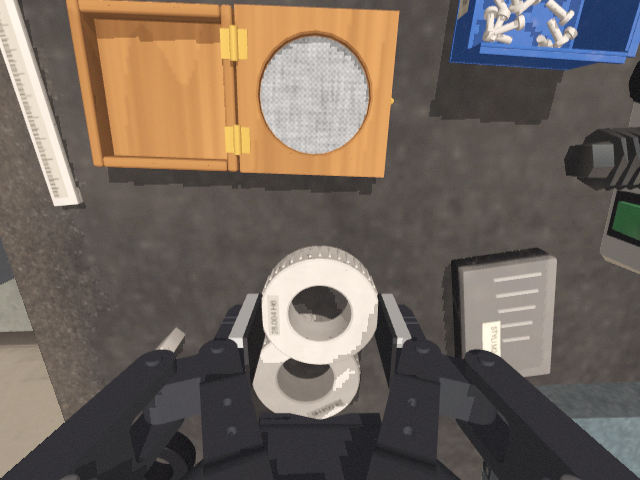

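Ring held level at (320,306); recess disc at (314,95). Moving over the recess and measuring both in the same view.

```bash
python3 -m jog '[0.8,-0.03,0,0,0.8,-0.03,0,0,0.82,-0.03,0,0,0,0,0,0,0,0,0,0]'
python3 - <<'E'
from h import *
w=cv2.imread('pics/w7.png')
s=snap('wrist','w8.png')
st=status.get_state(); print(st['tool_pos'])
p=np.array(st['tool_pos'])
hs=cv2.cvtColor(s['color'],cv2.COLOR_BGR2HSV)
m=((hs[...,1]<60)&(hs[...,2]>140)).astype(np.uint8); m[:240]=0; m[:,:255]=0;m[:,385:]=0;m[370:]=0
for c in cv2.findContours(m,0,1)[0]:
    if cv2.contourArea(c)>300: print(cv2.boundingRect(c))
print('ring top',onz(s,320,306,p[2]-.0074+.018))
for n,z in (('ringtop',p[2]+.0106),): print(proj(s,(p[0],p[1],z)))
print(proj(s,(.531,.077,.014)),proj(s,(.531,.077,.020)))
E
```

```text
t: 19.27
tool_pos: [0.5302, 0.0763, 0.0781]
tool_rot: [-3.14, 0.001, 1.532]
force: [0.3, -1.0, -1.3]
gripper_width: 0.0509
finger_force: 52.7
[0.53038057 0.07575569 0.07824712]
(262, 240, 116, 125)
ring top [0.53002113 0.08270257 0.08884712]
(np.float64(321.41315166832993), np.float64(319.8897368484338))
(np.float64(321.91579484545383), np.float64(256.52248659525156)) (np.float64(321.9600873301422), np.float64(259.92217970944534))
```

View pics/w8.png

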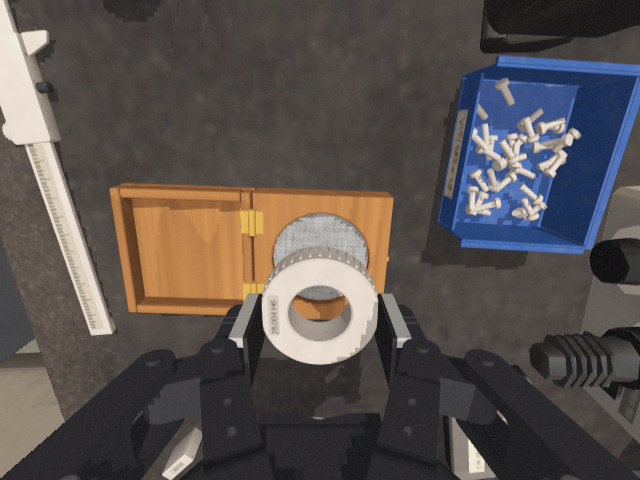

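```bash
python3 - <<'E'
from h import *
s=snap('wrist'); p=np.array(status.get_state()['tool_pos'])
Rw=rot(s['orientation']); pos=np.array(s['position'])
def edge(img,p,pos,off,nm):
    q=dict(s); q['position']=pos
    col=img[:,314:326].mean(axis=(1,2)); g=np.abs(np.diff(col)); r=[i for i in range(230,420) if g[i]>12]; print(nm,r)
    for v in r: print(v,(onz(q,320,v,p[2]+off)-p)[:2].round(4),end=' ')
    print()
edge(s['color'],p,pos,.0106,'now')
p5=np.array([.5224,-.2459,.1203]); edge(cv2.imread('pics/w5.png'),p5,p5+(pos-p),.021,'w5')
E
```

```text
now [245, 257, 258, 284, 285, 297, 298, 302, 317, 318, 320, 321, 322, 340, 341, 363, 364, 415, 416, 418, 419]
245 [0.0008 0.0348] 257 [0.0006 0.0295] 258 [0.0006 0.029 ] 284 [0.0001 0.0171] 285 [0.0001 0.0167] 297 [-0.0001  0.011 ] 298 [-0.0002  0.0105] 302 [-0.0002  0.0085] 317 [-0.0005  0.0011] 318 [-0.0005  0.0006] 320 [-0.0006 -0.0004] 321 [-0.0006 -0.0009] 322 [-0.0006 -0.0014] 340 [-0.001  -0.0107] 341 [-0.001  -0.0113] 363 [-0.0015 -0.0232] 364 [-0.0015 -0.0237] 415 [-0.0027 -0.0538] 416 [-0.0027 -0.0544] 418 [-0.0028 -0.0557] 419 [-0.0028 -0.0563] 
w5 [237, 238, 252, 268, 270, 271, 299, 300, 301, 335, 336, 337, 358, 359, 360, 379, 383, 384, 418]
237 [0.0011 0.0415] 238 [0.0011 0.0411] 252 [0.0008 0.0355] 268 [0.0006 0.0289] 270 [0.0005 0.0281] 271 [0.0005 0.0277] 299 [0.0001 0.0155] 300 [0.     0.0151] 301 [0.     0.0146] 335 [-0.0006 -0.0011] 336 [-0.0006 -0.0016] 337 [-0.0006 -0.0021] 358 [-0.0011 -0.0125] 359 [-0.0011 -0.013 ] 360 [-0.0011 -0.0135] 379 [-0.0015 -0.0234] 383 [-0.0016 -0.0255] 384 [-0.0016 -0.026 ] 418 [-0.0023 -0.045 ]
```

In the wrist view, ring and recess agree to about 0.5 mm. Lower into the recess.

```bash
python3 -m jog '[-0.02,0.01,0.5,0,0,0,0.5,0,0,0,0.2,0,0,0,0,0,0,0,0,0]'; python3 -m jog '[0,0,0.1,0,0,0,0,0,0,0,0,0]';  python3 -m jog '[0,0,0.06,0,0,0,0,0]'
```

```text
t: 20.0
tool_pos: [0.5319, 0.0761, 0.0317]
tool_rot: [3.14, -0.0, 1.532]
force: [-0.5, 0.2, -2.0]
gripper_width: 0.0509
finger_force: 52.7
t: 20.38
tool_pos: [0.5312, 0.0763, 0.0271]
tool_rot: [3.141, -0.0, 1.532]
force: [-0.3, -0.1, -1.2]
gripper_width: 0.0509
finger_force: 52.7
t: 20.62
tool_pos: [0.531, 0.0762, 0.0243]
tool_rot: [-3.141, 0.0, 1.532]
force: [1.1, -0.2, -1.9]
gripper_width: 0.0506
finger_force: 52.7
```

```bash
python3 -m jog '[0,0,0.05,0,0,0,0,0]'; python3 -m jog '[0,0,0.04,0,0,0,0,0]'
```

```text
t: 20.88
tool_pos: [0.531, 0.0762, 0.0223]
tool_rot: [-3.141, 0.0, 1.532]
force: [0.7, 0.1, -1.9]
gripper_width: 0.0508
finger_force: 52.7
t: 21.12
tool_pos: [0.5313, 0.0763, 0.0214]
tool_rot: [3.141, -0.0, 1.532]
force: [-1.4, -0.4, 3.8]
gripper_width: 0.051
finger_force: 53.2
```

Touchdown on the felt at the expected height. Release and rise.

```bash
python3 -m jog '[0,0,0,0,0,0,0,0,0,0,0,0,0,0,0,0]' 0.85; python3 -m jog '[0,0,-0.3,0,0,0,-0.6,0,0,0,-1,0,0,0,-1,0,0,0,-0.5,0,-0.5,0,0,0,-0.5,0,0,0,0,0,0,0]'
python3 - <<'E'
from h import *
s=snap('wrist','w9.png')
E
```

```text
t: 21.62
tool_pos: [0.5312, 0.0763, 0.0209]
tool_rot: [3.141, -0.0, 1.532]
force: [-0.0, 0.0, 0.3]
gripper_width: 0.0724
finger_force: 0.0
t: 22.62
tool_pos: [0.5298, 0.0346, 0.1579]
tool_rot: [3.14, 0.0, 1.529]
force: [0.6, 0.3, -0.1]
gripper_width: 0.0726
finger_force: 0.0
```

View pics/w9.png

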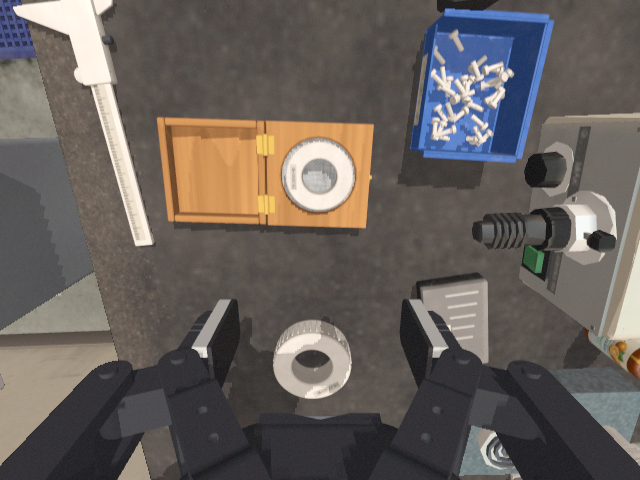

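The ring lies flat in the recess: ring centre (319,175), block centre about (320,175), offset under 2 mm. The gripper is clear.

```bash
python3 -c "
from station import robot; print(robot.job_done())"
```

```text
the job is handed in; nothing more can be done
None
```

The job is handed in: the lever was swung to its stop, the ring drawn off the locked plug (regripped once on the bare plate on the way) and laid flat in the case recess, within about 2 mm of centre in the last picture; the judge's verdict was not shown.

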